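Lock the bench blower on

ROBOT

A 7-joint arm with a two-finger parallel gripper is mounted at the origin on the work surface. World frame = base frame: x ahead of the robot, y to its left, z up, the work surface at z = 0. Lengths are in m, angles in degrees, forces in N, time in s.
With the tool pointing down it reaches from about 0.425 to 0.875 m from the base axis. Payload 4.7 kg.
Tool frame: the origin (TCP) lies at the very end of the fingers, on their centre line; the grasp point (between the pads) lies 19 mm behind it (r.grip_depth is the distance from the TCP to the grasp point, in m); x points along the fingers, y is the direction in which the jaws open and shut, and the axes are right-handed (so a half turn about x gives the same grasp; the last joint's range is limited). The gripper opens to 87 mm and grips with 3 to 60 N. Pads are 19 mm wide; open, the fingers measure 117 mm over their backs; the gripper's body (75 mm by 190 mm) begins 51 mm behind the grasp point.
Start: joints at [-70.583, 18.392, -4.016, 83.108, 1.295, 78.541, -3.26], TCP at [0.207, 0.616, 0.223] pointing down, gripper open.
Joint ranges: [-163.93, 163.93], [-17.29, 119.83], [-79.2, 71.16], [3.27, 140.29], [-89.18, 269.18], [5.43, 117.66], [-154.24, 154.24]. Speed limits (degrees/s): [147.25, 147.25, 180, 180, 180, 180, 180].

INTERFACE

Orientations are given as a 3x3 rotation matrix whose columns are the frame's x, y, z axes.
In Python, from workcell import r, snapshot, calibration, workorder gives the robot as it stands.
- The arm moves only by the shell command python3 -m creep 'ROWS' [FORCE]. ROWS is JSON, a list of rows, each an object of numbers: "hand": the finger opening in mm, from 0 to 87; "tx", "ty", "tz": the shift along the tool's x, y, z in mm; "ax", "ay", "az": the turn, a rotation vector about the tool's x, y, z in degrees. In form: [{"hand": .., "tx": .., "ty": .., "tz": .., "ax": .., "ay": .., "az": ..}, ...]. A call has 1 to 12 rows; each row is the pose to reach, as a shift and turn from the pose commanded when the call began, along the tool's axes at that moment; what a row does not reach only later rows make up. A row lasts 1/12 s, in which the tool goes at most 41.7 mm and 7.16 degrees, less where a joint would pass 70% of its speed; a pose out of reach is approached as far as the arm can. A call with a gripper value outside its range is refused whole. The fingers move at their own pace and stop on an object; FORCE is the grip in N (left out, the last holds). Time passes only in rows, so rows that repeat a pose let the fingers close. It gives the time, the measured TCP pose, the force and the opening at its end, in the units of the state.
- r.read_state(): the state, without advancing time (a new reading comes with each control period).
- snapshot(name): name is "side" or "top"; returns (picture, depth): 420x560x3 uint8, blue, green, red; 420x560 float32, m along the optical axis (not along the pixel's ray), 0 where there is no reading.
- calibration(name): a dict with "K" (3x3 intrinsics, pixels), "R" (3x3) and "t" (3): a world point X has camera coordinates R X + t. Camera axes: x right, y down, z forward; pixel columns grow to the right and rows downward; lengths in m; the calibration is good to about 2 mm. A picture is of the moment at which its call begins. calibration takes no time and is no camera call.
- workorder.close_job(): hands the job in, once; it reports no verdict.
The state is a dict: "time": time; "qpos": joint angles; "dq": joint speeds; "effort": joint torques, N m; "eef_pos": TCP position; "orientation": TCP orientation; "force": force on the tool from outside, world axes, zero at the start; "wrist_torque": the same for the moment, N m; "grip_width": opening from 0.0 (shut) to 1.0 (fully open).
Only numpy, scipy, OpenCV 4.12 (cv2) and the standard library are available. Lean on these libraries where they do the work, as an engineer would, in place of code of your own. Each camera call takes 0.05 s, during which the arm holds its last target.

TASK

The rinsed tubes in the white rack have to be blown dry hands-free. On the blue blower, the one aimed at the rack, squeeze the orange trigger on top right down, keep it down while you push the green lock-on button beside it into its cheek, then ease off and let go so that the lock holds the trigger on. Do not squeeze the trigger of the grey blower.

Things in the scene. Friction and masses are not known exactly. Their poses are not given: they have to be found in the camera images.
- trigger_pad (a point): Press point on top of the blue blower's orange trigger, 86 mm above the table at rest; sinks with it. Axes: z up, x towards the nozzle, y left, towards the lock-on button. The trigger is a level plate, 60 mm in x, from 18 mm right to 38 mm left of here in y, 20 mm above the flat handle. Motor housing: from 75 mm ahead in x, top 19 mm above the plate. The blower is fixed; its yaw varies.
- lock_face (a point): Centre of the end face of the green lock-on button, 28 mm left (+y) of trigger_pad and 13 mm above the trigger's top at rest; same axes; moves with the button. Face 30 mm (x) by 20 mm (z), looking right (-y); it sticks 14 mm out of a blue cheek, over the trigger's left part. Cheek 44 mm in x, top 115 mm above the table. What holds the trigger down can slide left on it to push the button.
- trigger (a joint): Travel of the blue blower's trigger, m: 0 at rest, 0.014 right down (straight down; spring 3 N at first, 9 N at the bottom, then a hard stop). Held by the lock it rests about 0.008 down.
- lock (a joint): Travel of its lock-on button, m: 0 out, 0.010 fully in (pushed to +y, into the cheek; spring 1 to 2.5 N). Blocked at 0.004 while the trigger is up; goes in when the trigger is deeper than 0.009. Ease the trigger with the button still in: it rises to about 0.008 and the lock holds. A button let go first springs out; squeezing a locked trigger again frees it.
- grey_trigger (a joint): Travel of the trigger of the other blower, of the same build but with a grey body and no rack before its nozzle, m: 0 at rest. Not to be squeezed.

How it is judged (in metres and radians):
On the way, in this order (a step that is already met when the one before it is completed fails the run):
1. the blue blower's trigger is squeezed right down, with the lock-on button still out (value of joint trigger above 0.0095 m and value of joint lock below 0.005 m), for 0.1 s.
2. the lock-on button is pushed in while the trigger is held down (value of joint trigger above 0.0085 m and value of joint lock above 0.007 m), for 0.1 s.
At the end, for the whole second after the job is handed in: The blue blower's trigger has been let go and stays 5.5 to 9.5 mm down by itself, held by its lock-on button, which stays at least 6 mm in; the grey blower's trigger is up (less than 4 mm down) (value of joint trigger between 0.0055 and 0.0095 m and value of joint lock above 0.006 m and value of joint grey_trigger below 0.004 m); the robot touches nothing.
It fails at once if the grey blower's trigger is squeezed (more than 5 mm down) (value of joint grey_trigger above 0.005 m).
It also fails if it takes over 32 s, if anything falls off the work surface, if the arm or the gripper's body presses on something with over 40 N, if the wrist force passes 120 N, or if a joint passes its speed limit or range.

## Working session

There is one attempt and no reset: what is moved stays moved. The work goes in short steps, Python scripts to look and compute and a shell command to move; the robot and the scene stay as the last step left them, time stands still between calls to the robot, and variables do not carry over. Pictures are saved under pics/ and viewed, and the job is handed in when it is done.

```bash
mkdir -p pics; ls; python3 - <<'E'
from workcell import r,snapshot,calibration
import cv2,numpy as np
s=r.read_state();print(s['time'],s['eef_pos'],np.round(s['orientation'],3),s['force'])
for n in('top','side'):
    p,d=snapshot(n);cv2.imwrite(f'pics/{n}0.png',p);np.save(f'pics/{n}0.npy',d)
E
```

```text
pics
0.0 [0.20729802 0.61548539 0.22146078] [[-0.001  0.319  0.948]
 [-0.002  0.948 -0.319]
 [-1.    -0.002  0.   ]] [ 0.36269605 -1.12484889  0.44246615]
```

View pics/top0.png

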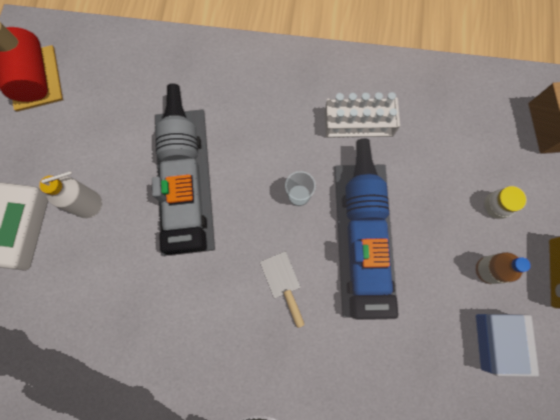

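View pics/side0.png

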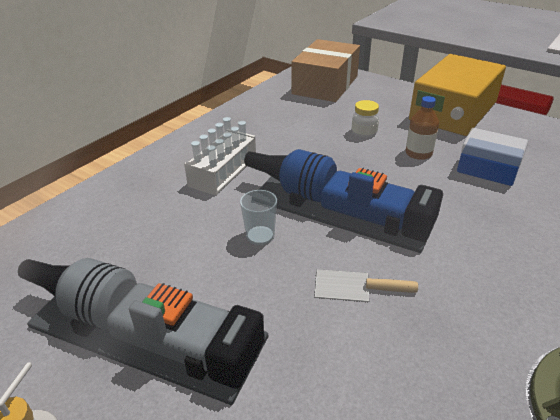

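The top view shows the blue blower's orange trigger at about (376,253), with its green button to the left at (365,252). The nozzle points at the rack. The grey blower's trigger is at (180,189).

```bash
cat > h.py <<'E'
import numpy as np,cv2
from workcell import calibration
def px2w(n,u,v,z=None,d=None):
    c=calibration(n);K,R,t=map(np.array,(c['K'],c['R'],c['t']))
    ray=np.linalg.solve(K,[u,v,1.]);C=-R.T@t;w=R.T@ray
    s=(z-C[2])/w[2] if z is not None else d
    return C+s*w
def w2px(n,X):
    c=calibration(n);K,R,t=map(np.array,(c['K'],c['R'],c['t']))
    p=K@(R@np.array(X)+t);return p[:2]/p[2]
E
python3 - <<'E'
from h import *
p=cv2.imread('pics/top0.png');d=np.load('pics/top0.npy')
c=p[130:330,320:420];cv2.imwrite('pics/crop.png',cv2.resize(c[60:150,20:90],None,fx=8,fy=6.6,interpolation=cv2.INTER_CUBIC))
hsv=cv2.cvtColor(p,cv2.COLOR_BGR2HSV)
m=((hsv[...,0]<16)&(hsv[...,1]>180)&(hsv[...,2]>120)).astype(np.uint8);m[:,:340]=0;m[:,410:]=0;m[:215]=0;m[285:]=0
m=cv2.morphologyEx(m,cv2.MORPH_CLOSE,np.ones((5,5)))
v,u=np.nonzero(m);print(len(u),u.min(),u.max(),v.min(),v.max())
q=np.array([px2w('top',a,b,z=.086)[:2] for a,b in zip(u,v)])
rr=cv2.minAreaRect((q*1000).astype(np.float32));print(rr)
W=np.array([px2w('top',a,b,d=d[b,a]) for a,b in zip(u,v)]);print(W.mean(0),np.median(W[:,2]))
for a,b in[(368,182),(369,305),(365,150),(365,250),(375,280),(375,235),(357,252)]:print(a,b,px2w('top',a,b,d=d[b,a]))
print(w2px('top',[.6,0,.1]))
E
```

```text
458 363 385 240 266
((481.62872314453125, -191.170654296875), (55.64118194580078, 47.143959045410156), 6.798946380615234)
[ 0.48245087 -0.19284329  0.08760635] 0.08574595011170677
368 182 [ 0.63136979 -0.16219902  0.10325731]
369 305 [ 0.37268066 -0.1887049   0.08008431]
365 150 [ 0.71605045 -0.15437572  0.07588977]
365 250 [ 0.48179388 -0.16640404  0.10810807]
375 280 [ 0.42677178 -0.20062323  0.06480355]
375 235 [ 0.52467675 -0.19381005  0.06358423]
357 252 [ 0.47472547 -0.14933526  0.11386599]
[292.12527993 187.31210252]
```

View pics/crop.png

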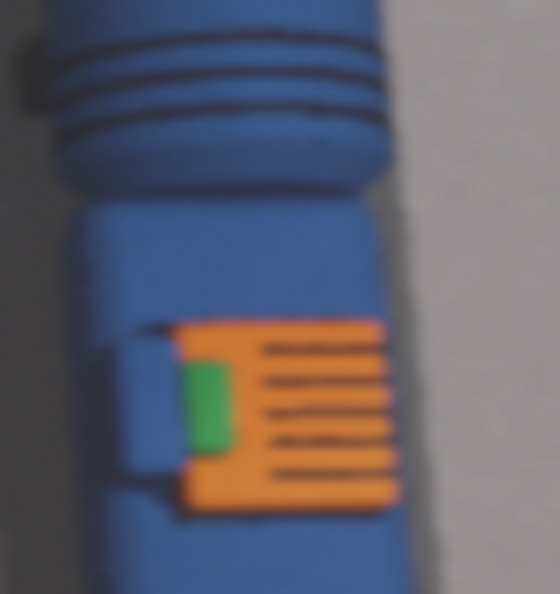

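```bash
python3 - <<'E'
from h import *
f=lambda x,y:(340+x/8-.4,190+y/6.6-.4)
P=[px2w('top',*f(x,y),z=.086) for x,y in[(384,320),(400,503),(176,323),(186,510)]]
for q in P:print(q)
for a,b in((0,1),(2,3)):
    d=P[a]-P[b];print(np.degrees(np.arctan2(d[1],d[0])),np.linalg.norm(d))
# green top face z=.109
G=[px2w('top',*f(x,y),z=.109) for x,y in[(230,360),(233,453),(183,360),(188,455)]]
for q in G:print(q)
# blower axis from mask
p=cv2.imread('pics/top0.png')
N=px2w('top',363,145,z=.076);T=px2w('top',375.5,307,z=.08);print(N,T,np.degrees(np.arctan2(*(N-T)[[1,0]])))
E
python3 - <<'E'
import cv2
p=cv2.imread('pics/side0.png');cv2.imwrite('pics/crop2.png',cv2.resize(p[150:250,290:440],None,fx=5,fy=5,interpolation=cv2.INTER_CUBIC))
p=cv2.imread('pics/top0.png');cv2.imwrite('pics/crop3.png',cv2.resize(p[130:330,320:420],None,fx=3,fy=3,interpolation=cv2.INTER_CUBIC))
E
```

```text
[ 0.51687991 -0.2165426   0.086     ]
[ 0.45825885 -0.22458014  0.086     ]
[ 0.50899685 -0.16127119  0.086     ]
[ 0.44905326 -0.16871276  0.086     ]
7.807145587150001 0.05916950738157375
7.076658949456452 0.060403739269184326
[ 0.49471489 -0.17220414  0.109     ]
[ 0.46558024 -0.17519778  0.109     ]
[ 0.4932032  -0.16007698  0.109     ]
[ 0.46352162 -0.16373001  0.109     ]
[ 0.72763273 -0.14885167  0.076     ] [ 0.37031739 -0.20242553  0.08      ] 8.527088476303936
```

View pics/crop2.png

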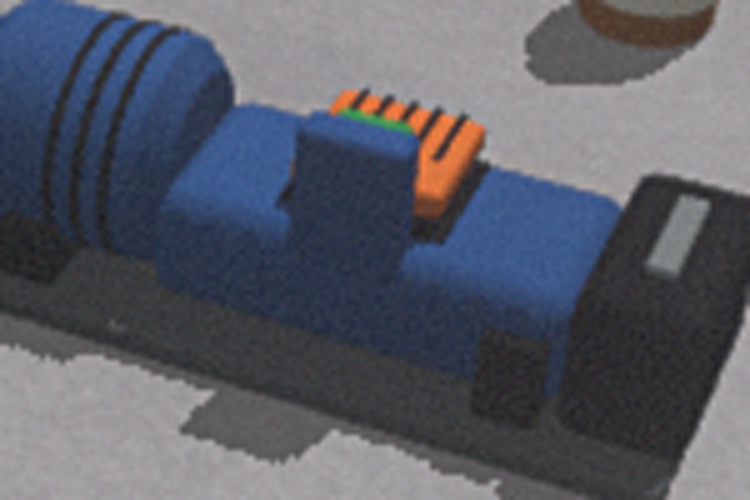

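View pics/crop3.png

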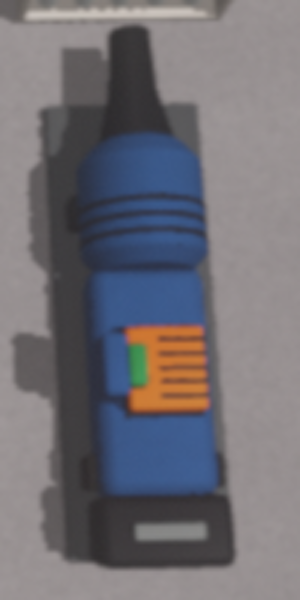

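Pad is at about (0.4845, -0.202) with a yaw of about 7.3°. I'll close the fingers and go via (0.5, 0.22), since the straight path passes too near the base.

```bash
cat >> h.py <<'E'
from scipy.spatial.transform import Rotation as Ro
yaw=np.radians(7.3);bx=np.array([np.cos(yaw),np.sin(yaw),0]);by=np.array([-bx[1],bx[0],0]);PAD=np.array([.4845,-.202,0])
def plan(P):
    from workcell import r
    s=r.read_state();R=np.array(s['orientation']);p=np.array(s['eef_pos'])
    G=np.column_stack([[0,0,-1],by,np.cross([0,0,-1],by)])
    print('t',s['time'],'p',p,'shift mm',np.round(R.T@(P-p)*1000,1),'turn',np.round(Ro.from_matrix(R.T@G).as_rotvec(degrees=True),1),'F',np.round(s['force'],1),'blower mm',np.round(np.array([(p-PAD)@bx,(p-PAD)@by,p[2]])*1000,1),'grip',s['grip_width'])
def B(x,y,z):return PAD+bx*x/1000+by*y/1000+np.array([0,0,z/1000])
E
python3 - <<'E'
from h import *
plan([.5,.22,.22])
E
```

```text
t 0.1 p [0.20731845 0.6155446  0.22157023] shift mm [   2.1 -281.5  403.6] turn [-25.9  -0.    0.1] F [ 0.4 -0.2 -0.8] blower mm [-171.1  846.1  221.6] grip 0.9995407501206084
```

```bash
python3 -m creep '[{"hand":0,"tx":0,"ty":-23,"tz":34},{"hand":0,"tx":0,"ty":-47,"tz":67},{"hand":0,"tx":0,"ty":-70,"tz":101},{"hand":0,"tx":0,"ty":-94,"tz":134},{"hand":0,"tx":0,"ty":-117,"tz":168},{"hand":0,"tx":0,"ty":-141,"tz":202},{"hand":0,"tx":0,"ty":-164,"tz":235},{"hand":0,"tx":0,"ty":-188,"tz":269},{"hand":0,"tx":0,"ty":-211,"tz":303},{"hand":0,"tx":0,"ty":-235,"tz":336},{"hand":0,"tx":0,"ty":-258,"tz":370},{"hand":0,"tx":0,"ty":-281,"tz":404}]' 30
python3 - <<'E'
from h import *
plan(B(0,-4,150))
E
```

```text
t 0.1 p [0.20731845 0.6155446  0.22157023] shift mm [  72.8 -689.8  525.3] turn [-25.9  -0.    0.1] F [ 0.4 -0.2 -0.8] blower mm [-171.1  846.1  221.6] grip 0.9995407501206084invalid input at $[0]: expected keys hand, tx, ty, tz, ax, ay, az
```

```bash
python3 -m creep '[{"hand":0,"tx":0,"ty":-23,"tz":34,"ax":0,"ay":0,"az":0},{"hand":0,"tx":0,"ty":-47,"tz":67,"ax":0,"ay":0,"az":0},{"hand":0,"tx":0,"ty":-70,"tz":101,"ax":0,"ay":0,"az":0},{"hand":0,"tx":0,"ty":-94,"tz":134,"ax":0,"ay":0,"az":0},{"hand":0,"tx":0,"ty":-117,"tz":168,"ax":0,"ay":0,"az":0},{"hand":0,"tx":0,"ty":-141,"tz":202,"ax":0,"ay":0,"az":0},{"hand":0,"tx":0,"ty":-164,"tz":235,"ax":-5,"ay":0,"az":0},{"hand":0,"tx":0,"ty":-188,"tz":269,"ax":-10,"ay":0,"az":0},{"hand":0,"tx":0,"ty":-211,"tz":303,"ax":-15,"ay":0,"az":0},{"hand":0,"tx":0,"ty":-235,"tz":336,"ax":-20,"ay":0,"az":0},{"hand":0,"tx":0,"ty":-258,"tz":370,"ax":-26,"ay":0,"az":0},{"hand":0,"tx":0,"ty":-281,"tz":404,"ax":-26,"ay":0,"az":0}]' 30
python3 - <<'E'
from h import *
plan(B(0,-4,150))
E
```

```text
time: 1.1
eef_pos: [0.5012, 0.219, 0.2224]
orientation: [[-0.0, -0.133, 0.991], [0.0, 0.991, 0.133], [-1.0, 0.0, -0.0]]
force: [0.4, 1.0, -0.6]
grip_width: 0.171
t 1.1 p [0.50117868 0.21901696 0.22241489] shift mm [  72.3 -419.   -72.7] turn [ 0.4 -0.  -0. ] F [ 0.4  1.  -0.6] blower mm [ 70.  415.5 222.4] grip 0.17127746664061952
```

```bash
python3 -m creep '[{"hand":0,"tx":0,"ty":-38,"tz":-7,"ax":0,"ay":0,"az":0},{"hand":0,"tx":0,"ty":-76,"tz":-13,"ax":0,"ay":0,"az":0},{"hand":0,"tx":0,"ty":-114,"tz":-20,"ax":0,"ay":0,"az":0},{"hand":0,"tx":0,"ty":-152,"tz":-26,"ax":0,"ay":0,"az":0},{"hand":0,"tx":0,"ty":-190,"tz":-33,"ax":0,"ay":0,"az":0},{"hand":0,"tx":0,"ty":-228,"tz":-40,"ax":0,"ay":0,"az":0},{"hand":0,"tx":0,"ty":-266,"tz":-46,"ax":0,"ay":0,"az":0},{"hand":0,"tx":0,"ty":-304,"tz":-53,"ax":0,"ay":0,"az":0},{"hand":0,"tx":15,"ty":-342,"tz":-60,"ax":0.4,"ay":0,"az":0},{"hand":0,"tx":35,"ty":-380,"tz":-66,"ax":0.4,"ay":0,"az":0},{"hand":0,"tx":55,"ty":-419,"tz":-73,"ax":0.4,"ay":0,"az":0},{"hand":0,"tx":72,"ty":-419,"tz":-73,"ax":0.4,"ay":0,"az":0}]' 30
python3 - <<'E'
from h import *
from workcell import snapshot
plan(B(0,-4,100))
p,_=snapshot('top');q,_=snapshot('side')
cv2.imwrite('pics/a1.png',cv2.resize(p[130:330,280:480],None,fx=3,fy=3,interpolation=2));cv2.imwrite('pics/a2.png',cv2.resize(q[60:260,280:480],None,fx=3,fy=3,interpolation=2))
plan(B(0,-4,100))
E
```

```text
time: 2.1
eef_pos: [0.4802, -0.2124, 0.1503]
orientation: [[0.001, -0.112, 0.994], [-0.004, 0.994, 0.112], [-1.0, -0.005, 0.0]]
force: [-0.7, -0.1, 1.0]
grip_width: 0.006
t 2.1 p [ 0.48016901 -0.21239242  0.15032836] shift mm [50.3  6.1  5.5] turn [-0.9  0.   0.3] F [-0.7 -0.1  1. ] blower mm [ -5.6  -9.8 150.3] grip 0.005978801836077389
t 2.2 p [ 0.47902711 -0.20559814  0.14750865] shift mm [47.5 -1.1  6.2] turn [-0.6 -0.4 -0.1] F [ 0.8  0.5 -0.6] blower mm [ -5.9  -2.9 147.5] grip 0.009425602957408004
```

View pics/a1.png

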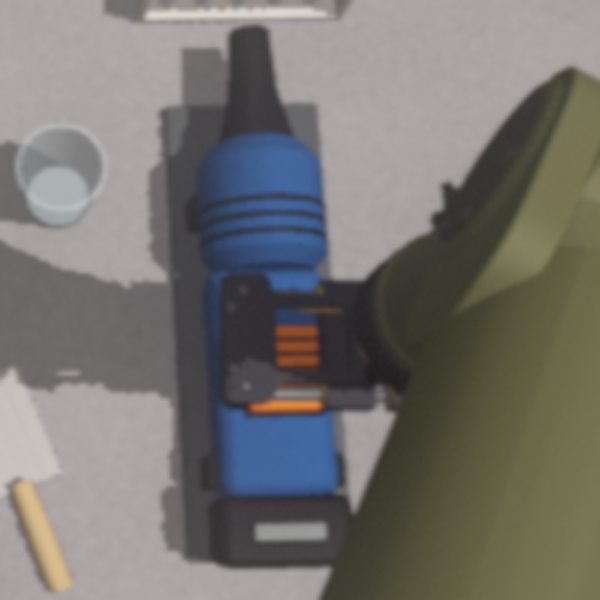

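View pics/a2.png

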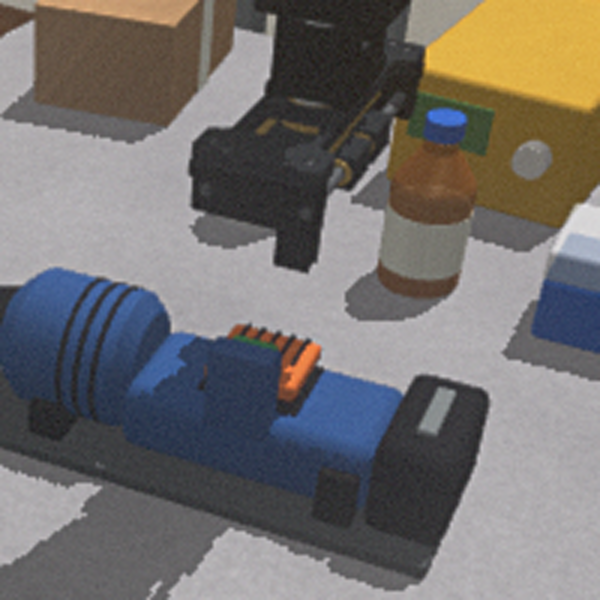

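```bash
python3 - <<'E'
from h import *
from workcell import r,snapshot
s=r.read_state();p=np.array(s['eef_pos']);print(p)
for n in('side','top'):print(n,w2px(n,p))
print((w2px('side',p)-[280,60])*3,(w2px('top',p)-[280,130])*3)
q,d=snapshot('side');cv2.imwrite('pics/a3.png',cv2.resize(q[20:170,320:440],None,fx=5,fy=4,interpolation=2))
for u,v in[(378,145),(345,125),(385,125),(383,143)]:print(u,v,d[v,u],px2w('side',u,v,d=d[v,u]))
plan(B(0,-4,100))
E
```

```text
[ 0.47902711 -0.20559814  0.14750865]
side [376.93222901 146.65641628]
top [388.55772333 251.17062297]
[290.79668702 259.96924884] [325.67316999 363.5118689 ]
378 145 0.8929753 [ 0.473552   -0.19693962  0.15702827]
345 125 0.8112152 [ 0.50034289 -0.11464744  0.22578308]
385 125 0.766849 [ 0.4307844  -0.11609586  0.24620344]
383 143 0.8960541 [ 0.46854163 -0.20668525  0.15821379]
t 2.25 p [ 0.48070597 -0.20399687  0.14912294] shift mm [49.1 -2.5  4.2] turn [-0.4 -0.2 -0.1] F [0.9 0.1 0.5] blower mm [ -4.   -1.5 149.1] grip 0.006698093855387923
```

View pics/a3.png

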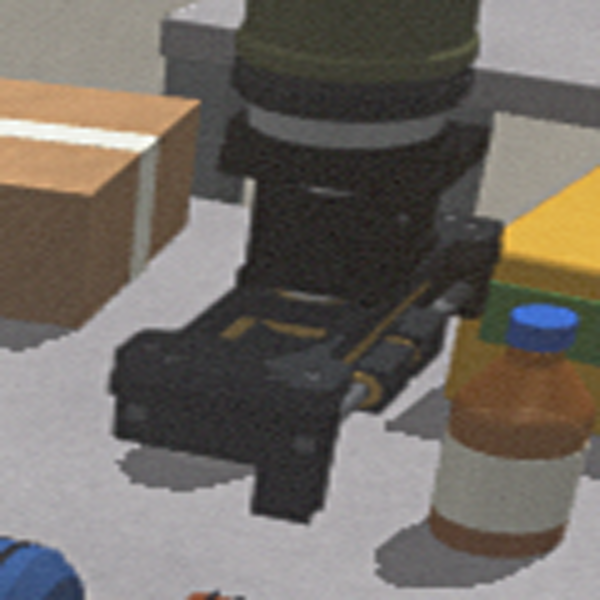

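The finger tip projects onto the image where expected. Next I descend onto the trigger.

```bash
python3 -m creep '[{"hand":0,"tx":15,"ty":-2,"tz":4,"ax":0,"ay":0,"az":0},{"hand":0,"tx":30,"ty":-2,"tz":4,"ax":0,"ay":0,"az":0},{"hand":0,"tx":45,"ty":-2,"tz":4,"ax":0,"ay":0,"az":0},{"hand":0,"tx":55,"ty":-2,"tz":4,"ax":0,"ay":0,"az":0},{"hand":0,"tx":55,"ty":-2,"tz":4,"ax":0,"ay":0,"az":0},{"hand":0,"tx":55,"ty":-2,"tz":4,"ax":0,"ay":0,"az":0}]' 40
python3 - <<'E'
from h import *
from workcell import snapshot
plan(B(0,-4,80))
p,_=snapshot('top');q,_=snapshot('side')
cv2.imwrite('pics/b1.png',np.hstack([cv2.resize(p[210:290,330:410],None,fx=5,fy=5,interpolation=2),cv2.resize(q[130:230,330:430],(400,400),interpolation=2)]))
plan(B(0,-4,80))
E
```

```text
time: 2.75
eef_pos: [0.4869, -0.2046, 0.096]
orientation: [[0.0, -0.123, 0.992], [0.0, 0.992, 0.123], [-1.0, 0.0, 0.0]]
force: [0.5, -0.4, 0.2]
grip_width: 0.006
t 2.75 p [ 0.48688368 -0.20458898  0.09601636] shift mm [16.  -1.1 -2. ] turn [-0.2  0.  -0. ] F [ 0.5 -0.4  0.2] blower mm [ 2.  -2.9 96. ] grip 0.006456098982253461
t 2.85 p [ 0.48738245 -0.20535904  0.09673986] shift mm [16.7 -0.3 -2.5] turn [-0.3  0.1  0. ] F [ 0.1 -1.  -0. ] blower mm [ 2.4 -3.7 96.7] grip -0.00025051257470411984
```

View pics/b1.png

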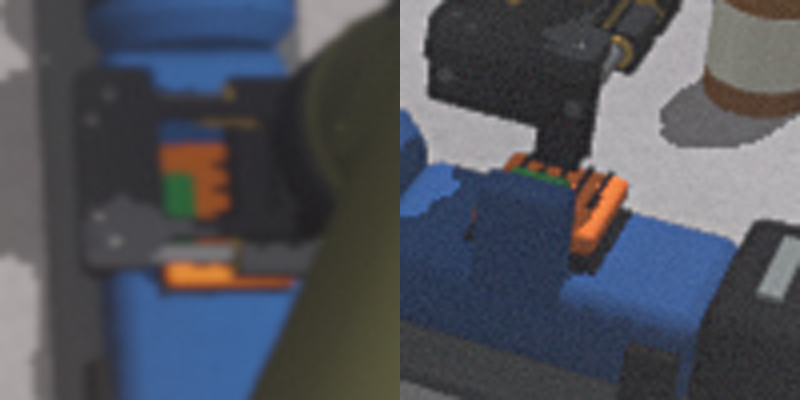

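Finger is over the trigger, right of the green button with a visible gap. Next I press down in small steps.

```bash
python3 -m creep '[{"hand":0,"tx":4,"ty":0,"tz":-2,"ax":0,"ay":0,"az":0},{"hand":0,"tx":8,"ty":0,"tz":-2,"ax":0,"ay":0,"az":0},{"hand":0,"tx":12,"ty":0,"tz":-2,"ax":0,"ay":0,"az":0},{"hand":0,"tx":15,"ty":0,"tz":-2,"ax":0,"ay":0,"az":0},{"hand":0,"tx":18,"ty":0,"tz":-2,"ax":0,"ay":0,"az":0},{"hand":0,"tx":18,"ty":0,"tz":-2,"ax":0,"ay":0,"az":0},{"hand":0,"tx":18,"ty":0,"tz":-2,"ax":0,"ay":0,"az":0}]'
python3 - <<'E'
from h import *
plan(B(0,-4,72))
E
```

```text
time: 3.43
eef_pos: [0.4847, -0.206, 0.0779]
orientation: [[0.0, -0.122, 0.993], [0.0, 0.993, 0.122], [-1.0, 0.0, 0.0]]
force: [-2.3, 0.6, 6.3]
grip_width: 0.004
t 3.4333 p [ 0.48471493 -0.20599381  0.07790705] shift mm [ 5.9 -0.   0.3] turn [-0.3  0.  -0. ] F [-2.3  0.6  6.3] blower mm [-0.3 -4.  77.9] grip 0.0038325442393148633
```

```bash
python3 -m creep '[{"hand":0,"tx":2,"ty":0,"tz":0,"ax":0,"ay":0,"az":0},{"hand":0,"tx":4,"ty":0,"tz":0,"ax":0,"ay":0,"az":0},{"hand":0,"tx":6,"ty":0,"tz":0,"ax":0,"ay":0,"az":0},{"hand":0,"tx":6,"ty":0,"tz":0,"ax":0,"ay":0,"az":0},{"hand":0,"tx":6,"ty":0,"tz":0,"ax":0,"ay":0,"az":0},{"hand":0,"tx":6,"ty":0,"tz":0,"ax":0,"ay":0,"az":0}]'
python3 - <<'E'
from h import *
plan(B(0,-4,72))
E
```

```text
time: 3.93
eef_pos: [0.4847, -0.206, 0.0724]
orientation: [[0.0, -0.122, 0.993], [0.0, 0.993, 0.122], [-1.0, 0.0, 0.001]]
force: [-1.9, 1.5, 8.6]
grip_width: 0.005
t 3.9333 p [ 0.48469375 -0.20598081  0.07239806] shift mm [ 0.4 -0.   0.3] turn [-0.3  0.  -0. ] F [-1.9  1.5  8.6] blower mm [-0.3 -4.  72.4] grip 0.00515859870835262
```

```bash
python3 -m creep '[{"hand":0,"tx":1,"ty":0,"tz":0,"ax":0,"ay":0,"az":0},{"hand":0,"tx":1,"ty":0,"tz":0,"ax":0,"ay":0,"az":0},{"hand":0,"tx":1,"ty":2,"tz":0,"ax":0,"ay":0,"az":0},{"hand":0,"tx":1,"ty":4,"tz":0,"ax":0,"ay":0,"az":0},{"hand":0,"tx":1,"ty":7,"tz":0,"ax":0,"ay":0,"az":0},{"hand":0,"tx":1,"ty":10,"tz":0,"ax":0,"ay":0,"az":0},{"hand":0,"tx":1,"ty":13,"tz":0,"ax":0,"ay":0,"az":0},{"hand":0,"tx":1,"ty":13,"tz":0,"ax":0,"ay":0,"az":0}]'
python3 - <<'E'
from h import *
plan(B(0,23,72))
E
```

```text
time: 4.6
eef_pos: [0.4845, -0.196, 0.0724]
orientation: [[0.004, -0.121, 0.993], [-0.004, 0.993, 0.121], [-1.0, -0.005, 0.004]]
force: [-0.5, -4.1, 8.8]
grip_width: 0.008
t 4.6 p [ 0.48451917 -0.19600374  0.07242022] shift mm [ 0.3 17.1 -0.9] turn [-0.4  0.2  0.3] F [-0.5 -4.1  8.8] blower mm [ 0.8  5.9 72.4] grip 0.007985540252733056
```

```bash
python3 -m creep '[{"hand":0,"tx":0,"ty":2,"tz":0,"ax":0,"ay":0,"az":0},{"hand":0,"tx":0,"ty":4,"tz":0,"ax":0,"ay":0,"az":0},{"hand":0,"tx":0,"ty":6,"tz":0,"ax":0,"ay":0,"az":0},{"hand":0,"tx":0,"ty":8,"tz":0,"ax":0,"ay":0,"az":0},{"hand":0,"tx":0,"ty":10,"tz":0,"ax":0,"ay":0,"az":0},{"hand":0,"tx":0,"ty":12,"tz":0,"ax":0,"ay":0,"az":0},{"hand":0,"tx":0,"ty":12,"tz":0,"ax":0,"ay":0,"az":0},{"hand":0,"tx":0,"ty":12,"tz":0,"ax":0,"ay":0,"az":0}]'
python3 - <<'E'
from h import *
from workcell import snapshot
plan(B(0,23,72))
p,_=snapshot('top')
cv2.imwrite('pics/c1.png',cv2.resize(p[210:290,330:410],None,fx=7,fy=7,interpolation=2))
E
```

```text
time: 5.27
eef_pos: [0.4832, -0.1845, 0.0724]
orientation: [[0.005, -0.12, 0.993], [-0.005, 0.993, 0.12], [-1.0, -0.005, 0.004]]
force: [0.4, -6.1, 7.2]
grip_width: 0.004
t 5.2667 p [ 0.48322898 -0.18445328  0.07235894] shift mm [ 0.3  5.4 -1. ] turn [-0.4  0.2  0.3] F [ 0.4 -6.1  7.2] blower mm [ 1.  17.6 72.4] grip 0.004409340713956998
```

View pics/c1.png

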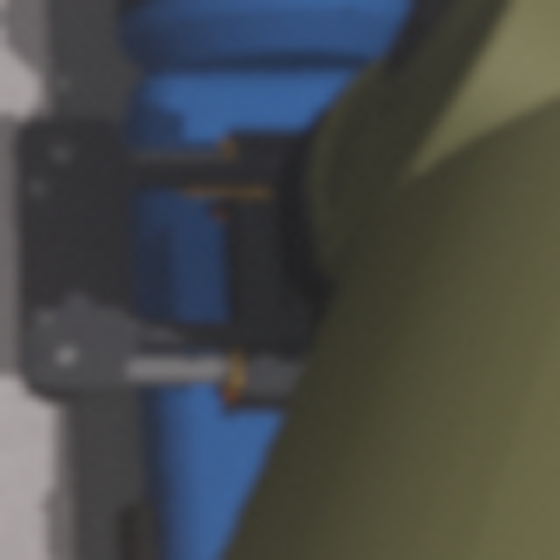

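```bash
python3 -m creep '[{"hand":0,"tx":0,"ty":2,"tz":0,"ax":0,"ay":0,"az":0},{"hand":0,"tx":0,"ty":4,"tz":0,"ax":0,"ay":0,"az":0},{"hand":0,"tx":0,"ty":6,"tz":0,"ax":0,"ay":0,"az":0},{"hand":0,"tx":0,"ty":6,"tz":0,"ax":0,"ay":0,"az":0},{"hand":0,"tx":0,"ty":6,"tz":0,"ax":0,"ay":0,"az":0}]'
python3 - <<'E'
from h import *
plan(B(0,23,72))
E
```

```text
time: 5.73
eef_pos: [0.4825, -0.1789, 0.0724]
orientation: [[0.005, -0.12, 0.993], [-0.005, 0.993, 0.12], [-1.0, -0.006, 0.004]]
force: [-0.9, -6.7, 7.4]
grip_width: 0.007
t 5.7333 p [ 0.48245629 -0.17890052  0.07235849] shift mm [ 0.4 -0.2 -0.9] turn [-0.4  0.2  0.3] F [-0.9 -6.7  7.4] blower mm [ 0.9 23.2 72.4] grip 0.0071622753766743255
```

```bash
python3 -m creep '[{"hand":0,"tx":0,"ty":1,"tz":0,"ax":0,"ay":0,"az":0},{"hand":0,"tx":0,"ty":2,"tz":0,"ax":0,"ay":0,"az":0},{"hand":0,"tx":0,"ty":2,"tz":0,"ax":0,"ay":0,"az":0},{"hand":0,"tx":0,"ty":2,"tz":0,"ax":0,"ay":0,"az":0}]'
python3 - <<'E'
from h import *
plan(B(0,23,72))
E
```

```text
time: 6.07
eef_pos: [0.4822, -0.1774, 0.0724]
orientation: [[0.005, -0.12, 0.993], [-0.006, 0.993, 0.12], [-1.0, -0.006, 0.004]]
force: [-0.1, -7.2, 8.2]
grip_width: 0.004
t 6.0667 p [ 0.48222855 -0.1773863   0.07237386] shift mm [ 0.4 -1.7 -0.9] turn [-0.4  0.2  0.4] F [-0.1 -7.2  8.2] blower mm [ 0.9 24.7 72.4] grip 0.0040785894786476515
```

```bash
python3 -m creep '[{"hand":0,"tx":0,"ty":1,"tz":0,"ax":0,"ay":0,"az":0},{"hand":0,"tx":0,"ty":2,"tz":0,"ax":0,"ay":0,"az":0},{"hand":0,"tx":0,"ty":2,"tz":0,"ax":0,"ay":0,"az":0},{"hand":0,"tx":0,"ty":2,"tz":0,"ax":0,"ay":0,"az":0}]'
python3 - <<'E'
from h import *
plan(B(0,23,72))
E
```

```text
time: 6.4
eef_pos: [0.4821, -0.1765, 0.0724]
orientation: [[0.006, -0.119, 0.993], [-0.007, 0.993, 0.119], [-1.0, -0.008, 0.005]]
force: [1.0, -8.5, 5.6]
grip_width: 0.006
t 6.4 p [ 0.48208758 -0.17647098  0.0724159 ] shift mm [ 0.4 -2.6 -0.8] turn [-0.4  0.3  0.4] F [ 1.  -8.5  5.6] blower mm [ 0.9 25.6 72.4] grip 0.005878931718717326
```

The button is now at its stop: measured motion stalled and the lateral force rose. I'll ease up with the push held, then check.

```bash
python3 -m creep '[{"hand":0,"tx":-1,"ty":0,"tz":0,"ax":0,"ay":0,"az":0},{"hand":0,"tx":-2,"ty":0,"tz":0,"ax":0,"ay":0,"az":0},{"hand":0,"tx":-3,"ty":0,"tz":0,"ax":0,"ay":0,"az":0},{"hand":0,"tx":-4,"ty":0,"tz":0,"ax":0,"ay":0,"az":0},{"hand":0,"tx":-5,"ty":0,"tz":0,"ax":0,"ay":0,"az":0},{"hand":0,"tx":-6,"ty":0,"tz":0,"ax":0,"ay":0,"az":0},{"hand":0,"tx":-7,"ty":0,"tz":0,"ax":0,"ay":0,"az":0},{"hand":0,"tx":-8,"ty":0,"tz":0,"ax":0,"ay":0,"az":0},{"hand":0,"tx":-9,"ty":0,"tz":0,"ax":0,"ay":0,"az":0},{"hand":0,"tx":-10,"ty":0,"tz":0,"ax":0,"ay":0,"az":0},{"hand":0,"tx":-11,"ty":0,"tz":0,"ax":0,"ay":0,"az":0},{"hand":0,"tx":-11,"ty":0,"tz":0,"ax":0,"ay":0,"az":0}]'
python3 - <<'E'
from h import *
plan(B(0,10,85))
E
```

```text
time: 7.4
eef_pos: [0.4804, -0.1746, 0.0815]
orientation: [[0.002, -0.12, 0.993], [-0.005, 0.993, 0.12], [-1.0, -0.005, 0.001]]
force: [1.3, -7.5, -2.4]
grip_width: 0.003
t 7.4 p [ 0.48036383 -0.17458066  0.08150086] shift mm [ -3.4 -17.7   0.7] turn [-0.4  0.1  0.3] F [ 1.3 -7.5 -2.4] blower mm [-0.6 27.7 81.5] grip 0.0028142532699339537
```

The finger is off the trigger with the button at its stop (y 27.7 mm, against 25.6 mm at the bottom). To be sure step 2 was clearly met, I'll press once more with the button held fully in, then ease again.

```bash
python3 -m creep '[{"hand":0,"tx":2,"ty":0,"tz":0,"ax":0,"ay":0,"az":0},{"hand":0,"tx":4,"ty":0,"tz":0,"ax":0,"ay":0,"az":0},{"hand":0,"tx":6,"ty":0,"tz":0,"ax":0,"ay":0,"az":0},{"hand":0,"tx":8,"ty":0,"tz":0,"ax":0,"ay":0,"az":0},{"hand":0,"tx":9,"ty":1,"tz":0,"ax":0,"ay":0,"az":0},{"hand":0,"tx":9,"ty":1,"tz":0,"ax":0,"ay":0,"az":0},{"hand":0,"tx":9,"ty":1,"tz":0,"ax":0,"ay":0,"az":0},{"hand":0,"tx":9,"ty":1,"tz":0,"ax":0,"ay":0,"az":0}]'
python3 - <<'E'
from h import *
plan(B(0,10,85))
E
```

```text
time: 8.07
eef_pos: [0.4819, -0.1755, 0.0756]
orientation: [[0.005, -0.119, 0.993], [-0.006, 0.993, 0.119], [-1.0, -0.007, 0.005]]
force: [-2.4, -7.9, 15.8]
grip_width: 0.003
t 8.0667 p [ 0.48190663 -0.17548654  0.07562013] shift mm [ -9.3 -16.7  -0.6] turn [-0.5  0.3  0.4] F [-2.4 -7.9 15.8] blower mm [ 0.8 26.6 75.6] grip 0.002659419853751337
```

```bash
python3 -m creep '[{"hand":0,"tx":-1,"ty":0,"tz":0,"ax":0,"ay":0,"az":0},{"hand":0,"tx":-2,"ty":0,"tz":0,"ax":0,"ay":0,"az":0},{"hand":0,"tx":-3,"ty":0,"tz":0,"ax":0,"ay":0,"az":0},{"hand":0,"tx":-4,"ty":0,"tz":0,"ax":0,"ay":0,"az":0},{"hand":0,"tx":-5,"ty":0,"tz":0,"ax":0,"ay":0,"az":0},{"hand":0,"tx":-6,"ty":0,"tz":0,"ax":0,"ay":0,"az":0},{"hand":0,"tx":-7,"ty":0,"tz":0,"ax":0,"ay":0,"az":0},{"hand":0,"tx":-8,"ty":0,"tz":0,"ax":0,"ay":0,"az":0},{"hand":0,"tx":-9,"ty":0,"tz":0,"ax":0,"ay":0,"az":0},{"hand":0,"tx":-10,"ty":0,"tz":0,"ax":0,"ay":0,"az":0},{"hand":0,"tx":-11,"ty":0,"tz":0,"ax":0,"ay":0,"az":0},{"hand":0,"tx":-12,"ty":0,"tz":0,"ax":0,"ay":0,"az":0}]'
python3 - <<'E'
from h import *
plan(B(0,10,85))
E
```

```text
time: 9.07
eef_pos: [0.48, -0.174, 0.0843]
orientation: [[0.001, -0.12, 0.993], [-0.005, 0.993, 0.12], [-1.0, -0.005, 0.001]]
force: [1.9, -7.6, -3.2]
grip_width: 0.004
t 9.0667 p [ 0.47997314 -0.17399948  0.08427103] shift mm [ -0.6 -18.3   1.1] turn [-0.4  0.   0.3] F [ 1.9 -7.6 -3.2] blower mm [-0.9 28.3 84.3] grip 0.0038399675905232094
```

Off the trigger again. Now back off to the right, then up and aside.

```bash
python3 -m creep '[{"hand":0,"tx":0,"ty":-3,"tz":0,"ax":0,"ay":0,"az":0},{"hand":0,"tx":0,"ty":-6,"tz":0,"ax":0,"ay":0,"az":0},{"hand":0,"tx":0,"ty":-10,"tz":0,"ax":0,"ay":0,"az":0},{"hand":0,"tx":0,"ty":-14,"tz":0,"ax":0,"ay":0,"az":0},{"hand":0,"tx":-2,"ty":-18,"tz":0,"ax":0,"ay":0,"az":0},{"hand":0,"tx":-15,"ty":-20,"tz":0,"ax":0,"ay":0,"az":0},{"hand":0,"tx":-40,"ty":-20,"tz":0,"ax":0,"ay":0,"az":0},{"hand":0,"tx":-75,"ty":-20,"tz":0,"ax":0,"ay":0,"az":0},{"hand":0,"tx":-110,"ty":-20,"tz":0,"ax":0,"ay":0,"az":0},{"hand":0,"tx":-140,"ty":-40,"tz":0,"ax":0,"ay":0,"az":0},{"hand":0,"tx":-140,"ty":-70,"tz":0,"ax":0,"ay":0,"az":0},{"hand":0,"tx":-140,"ty":-100,"tz":0,"ax":0,"ay":0,"az":0}]'
python3 -m creep '[{"hand":0,"tx":0,"ty":-30,"tz":0,"ax":0,"ay":0,"az":0},{"hand":0,"tx":0,"ty":-60,"tz":0,"ax":0,"ay":0,"az":0},{"hand":0,"tx":0,"ty":-60,"tz":0,"ax":0,"ay":0,"az":0},{"hand":0,"tx":0,"ty":-60,"tz":0,"ax":0,"ay":0,"az":0}]'
python3 - <<'E'
from h import *
from workcell import snapshot
p,d=snapshot('top');q,_=snapshot('side')
cv2.imwrite('pics/d1.png',np.hstack([cv2.resize(p[210:290,330:410],None,fx=5,fy=5,interpolation=2),cv2.resize(q[150:250,330:430],(400,400),interpolation=2)]))
for v in(246,252,258,262):print([round(float(px2w('top',u,v,d=d[v,u])[2]),4) for u in range(355,392,3)])
plan(B(0,10,85))
E
```

```text
time: 10.07
eef_pos: [0.4941, -0.27, 0.2275]
orientation: [[0.006, -0.125, 0.992], [-0.0, 0.992, 0.125], [-1.0, -0.001, 0.006]]
force: [-0.1, -0.3, -0.3]
grip_width: 0.006
time: 10.4
eef_pos: [0.4986, -0.331, 0.2242]
orientation: [[-0.001, -0.118, 0.993], [-0.001, 0.993, 0.118], [-1.0, -0.001, -0.001]]
force: [-0.8, 0.4, 0.0]
grip_width: 0.005
[0.1151, 0.1144, 0.112, 0.0752, 0.0791, 0.0777, 0.0788, 0.0765, 0.0771, 0.0743, 0.0766, 0.0592, 0.0122]
[0.1142, 0.1134, 0.1137, 0.0759, 0.0784, 0.0777, 0.0786, 0.0798, 0.0793, 0.0803, 0.0801, 0.064, 0.0114]
[0.1147, 0.1145, 0.114, 0.0757, 0.0778, 0.0797, 0.0809, 0.0793, 0.0765, 0.0798, 0.0771, 0.0618, 0.0134]
[0.1062, 0.1045, 0.0716, 0.0791, 0.0726, 0.0801, 0.0799, 0.0759, 0.079, 0.0757, 0.077, 0.0791, 0.0104]
t 10.5 p [ 0.49962471 -0.32805745  0.22425002] shift mm [139.4 136.8   0.4] turn [-0.3 -0.  -0.1] F [0.8 0.5 0.1] blower mm [  -1.  -127.   224.3] grip 0.0034936810904171544
```

View pics/d1.png

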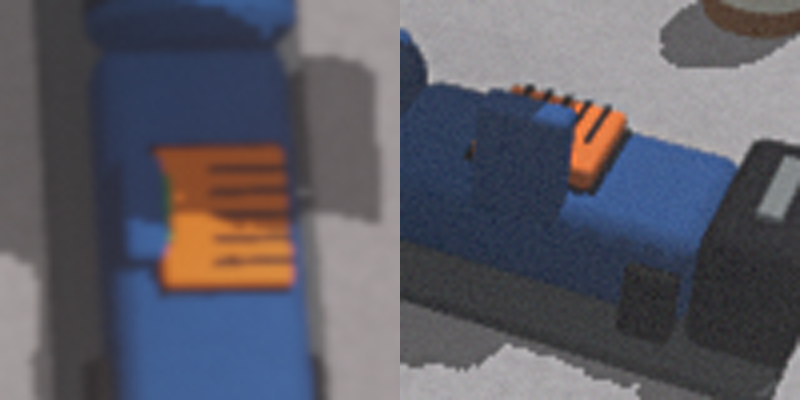

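The picture shows the green button sunk into the cheek, with only a sliver left at about (167,215). The orange plate reads about z 0.078 m, so it is held about 8 mm down. The arm is clear, so I'm handing in.

```bash
python3 -c "
from workcell import workorder
print(workorder.close_job())"
```

```text
the job is handed in; nothing more can be done
None
```

The blue blower is locked on, and I handed the job in. With the fingers closed, I squeezed its trigger right down, slid left to push the green button in, eased up with the button held, and let go. I never went near the grey blower.

- **Final state:** after the arm was clear, depth readings put the trigger plate at about 78 mm, so it is held about 8 mm down. The button is nearly flush with the cheek in the top view. The wrist force was about zero, with the gripper about 14 cm above the trigger and 13 cm to its right. The clock was at about 10.5 s.
- **Repeat press:** on the first push the button looked about 2 mm short of its stop while the trigger was at the bottom. I pressed the trigger once more with the button held in, then eased off again. On that second press the trigger went a little over 10 mm down.
- **Not confirmed:** trigger and button travel are inferred from tool position, force and images, not read directly. The hand-in reports no verdict.

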